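# Slit plate in, prism in the beam: the rainbow shot at a food-video table

### The job

Set up the rainbow light for the food video: take the black slit plate with the red grip out of the wooden rack, slide it down into the slot in front of the lamp's lens until it is fully home, and let go of it. Then pick up the glass prism by its two white frosted ends only, never touching its clear polished faces, and hold it still in the light path: above the yellow stripe, at the height of the lens centre, level, ridge up, its length square across the light. Finish while still holding it there in the air, and leave everything else on the table where it is.

Things in the scene. Friction and masses are not known exactly. Their poses are not given: they have to be found in the camera images.
- bench: Fixed black base board 370 x 100 x 20 mm; origin on its underside on the light's line; x = light direction, lamp to screen. Board from x -200 to +170 mm. Lamp: black cylinder 60 mm across lying along x, axis 100 mm above the table, behind the slot. White screen 90 mm wide at x 155 mm, top at 150 mm, red dot where the light strikes. Yellow stripe across at x 30 mm.
- slot_floor (a point): Centre of the plate slot's floor, 70 mm above the table, at bench x -100 mm; axes as the bench. Slot open above: 8 mm wide along x, 48 mm along y, walls up to 130 mm above the table, then orange flared lips to 138 mm that guide a plate 2 mm off centre. The lens (pale yellow disc, 38 mm) lies just behind it, centre 30 mm above the slot floor.
- light_spot (a point): Point in the light path where the prism's centre must be held: over the middle of the yellow stripe, at the height of the lens centre (100 mm above the table), 130 mm from the slot towards the screen; axes as the bench. Nothing stands between the slot and the screen.
- rack: Fixed wooden block 50 (x) x 170 (y) x 35 mm, origin centre of underside. Two slots for plates (6 mm by 46 mm, 20 mm deep, floor 15 mm above the table) at y = -40 and +40 mm; either holds the slit plate, the other the amber plate.
- slit_plate: Black plate 4 mm thick (x), 44 mm wide (y), 72 mm high (z) with an upright 6 mm slit; on top a red grip block 12 mm thick (x), 30 mm wide (y), from 72 to 107 mm above the foot. Origin: centre of the foot. About 45 g. Starts standing in the rack; front and back alike. Fully home in the lamp its foot stands on the slot floor.
- cradle: Fixed prism stand: foot 75 x 75 x 8 mm with a dark green post 44 (x) x 38 (y) mm on it, top face 40 mm above the table, with two 5 mm high ledges along y beside the prism. Origin centre of underside.
- prism: Glass triangular bar, sides 32 mm, 28 mm high, 60 mm long (y). Lies on a face on the cradle, 40 mm above the table, ridge up (z), ends overhanging the post by 11 mm each. Origin: centre of its lower face. The triangular ends (y -30, +30 mm) and the last 4 mm of the bar there are white and frosted: grip these, squeezing along y. About 67 g. Ends alike.
- prism_center (a point): Centre of the prism, 10 mm above its lower face, mid length; axes as the prism.
- polished_glass: The clear middle 52 mm of the prism, with its three polished faces; part of the prism, same origin and axes. Not to be touched by the fingers.
- amber_plate: Amber plate with grey grip, same size as the slit plate, in the other rack slot. Leave it.
- cola_bottle: Dark bottle, red cap, diameter 64 mm, height 200 mm, origin centre of underside. Leave it.
- cup: Clear plastic cup, diameter 80 mm, height 100 mm, origin centre of underside. Leave it.
- crystal_ball_center (a point): Centre of a loose glass ball, diameter 60 mm, on a small dark wooden ring. Leave it.
- lens_cap: Black disc, diameter 58 mm, 11 mm high, origin centre of underside. Leave it.
- dip_pot: White bowl, diameter 60 mm, height 35 mm, origin centre of underside. Leave it.
Not all that is in view belongs to the job. Of the things that look like the prism, the smallest one is meant.

How it is judged (in metres and radians):
On the way, in this order (a step that is already met when the one before it is completed fails the run):
1. the slit plate stands fully home in the lamp's slot and has been let go (x of slit_plate in the frame of slot_floor between -0.006 and 0.006 m and y of slit_plate in the frame of slot_floor between -0.006 and 0.006 m and z of slit_plate in the frame of slot_floor below 0.004 m and angle between slit_plate's own z axis and vertical below 0.12 rad and contact force between the fingers and slit_plate below 0.1 N), for 0.3 s.
2. the prism is lifted off its cradle by the fingers (height (world z) of prism above 0.06 m and contact force between the fingers and prism above 1 N and contact force between prism and cradle below 0.1 N), for 0.2 s.
At the end, for the whole second after the job is handed in: Slit plate released, foot within 4 mm of the slot floor, 6 mm of centre, upright (0.12 rad); prism still and held by fingers alone, centre within 20 mm of the light spot along the light, 12 mm across and in height, square and level within 0.2 rad, ridge up within 0.35 rad (all of step 1 and x of prism_center in the frame of light_spot between -0.02 and 0.02 m and y of prism_center in the frame of light_spot between -0.012 and 0.012 m and z of prism_center in the frame of light_spot between -0.012 and 0.012 m and angle between the y axis of prism and the y axis of bench, either way round below 0.2 rad and angle between prism's own z axis and vertical below 0.35 rad and contact force between the fingers and prism above 1 N and contact force between prism and bench below 0.1 N and contact force between prism and slit_plate below 0.1 N and linear speed of prism below 0.02 m/s); the arm keeps its last pose, push and grip.
It fails at once if the fingers or the arm touch the clear polished faces of the prism (contact force between any of the fingers, the arm and polished_glass above 0.5 N).
It fails at once if a bystander (bottle, cup, crystal ball, lens cap, dip pot or amber plate) is moved more than 30 mm (distance of any of cola_bottle, cup, crystal_ball_center, lens_cap, dip_pot, amber_plate from where it was at the start of the episode above 0.03 m).
It also fails if it takes over 54 s, if anything falls off the work surface, if the arm or the gripper's body presses on something with over 40 N, if the wrist force passes 120 N, or if a joint passes its speed limit or range.

### The arm

A 6-joint arm with a two-finger parallel gripper is mounted at the origin on the work surface. World frame = base frame: x ahead of the robot, y to its left, z up, the work surface at z = 0. Lengths are in mm, angles in rad, forces in N, time in s.
With the tool pointing down it reaches from about 275 to 825 mm from the base axis. Payload 4.9 kg.
Tool frame: the origin (TCP) lies between the finger pads; the fingertips stand 8 mm ahead of it and the grasp point (between the pads) lies 11 mm behind it; y points along the fingers, x is the direction in which the jaws open and shut, and the axes are right-handed (so a half turn about y gives the same grasp; the last joint's range is limited). The gripper opens to 85 mm and grips with 20 to 120 N. Pads are 22 mm wide; open, the fingers measure 114 mm over their backs; the gripper's body (76 mm by 85 mm) begins 54 mm behind the grasp point. The pads swing forward as they close: fully open they stand 13 mm farther back than shut.
Start: joints at [0.999, 0.326, -0.193, 1.052, 0, 1.437], TCP at [233.168, 498.148, 239.281] pointing down, gripper open.
Joint ranges: [-2.65, 2.65], [-0.97, 1.79], [-1.3, 1.35], [-1.93, 2.1], [-1.47, 1.37], [-3.14, 3.14]. Speed limits (rad/s): [2.57, 2.57, 3.14, 3.14, 3.14, 3.14].

### API

Orientations are given as a 3x3 rotation matrix whose columns are the frame's x, y, z axes.
In Python, from rig import get_obs, capture, close_job gives the robot as it stands.
- The arm moves only by the tool arm_command, never from a script. Its argument "motion" is a list of rows, each a list of 3 entries, a list of its own where there are three numbers: the finger opening in mm, from 0 to 85.4, then the shift along the tool's x, y, z in mm, then the turn, a rotation vector about the tool's x, y, z in degrees. A call has 1 to 12 rows; each row shifts and turns the commanded pose from where the row before left it, along the tool's axes as they then stand; what a row does not reach is not made up. A row lasts 1/12 s, in which the tool goes at most 41.7 mm and 7.16 degrees, less where a joint would pass 70% of its speed; a pose out of reach is approached as far as the arm can. A call with a gripper value outside its range is refused whole. The fingers move at their own pace and stop on an object; "squeeze" is the grip in N (left out, the last holds). Time passes only in rows, so rows that do not move let the fingers close. It gives the time, the measured TCP pose, the force and the opening at its end, in the units of the state.
- get_obs(): the state, without advancing time (a new reading comes with each control period).
- capture(name): name is "side" or "top" or "wrist"; returns a dict with "img" (420x560x3 uint8, blue, green, red), "fx", "fy", "cx", "cy" (pixels), "world_from_camera" (4x4, takes a point from camera to world coordinates). Camera axes: x right, y down, z forward; pixel columns grow to the right and rows downward; lengths in mm; the calibration is good to about 2 mm. A picture is of the moment at which its call begins. There is no depth.
- close_job(): hands the job in, once; it reports no verdict.
The state is a dict: "t": time; "joint_pos": joint angles; "qvel": joint speeds; "tau": joint torques, N m; "tool_pos": TCP position; "tcp_rot": TCP orientation; "force": force on the tool from outside, world axes, zero at the start; "wrist_torque": the same for the moment, N m; "gripper_width": finger opening in mm.
Only numpy, scipy, OpenCV 4.12 (cv2) and the standard library are available. Lean on these libraries where they do the work, as an engineer would, in place of code of your own. Each camera call takes 0.05 s, during which the arm holds its last target. There are 200 camera calls.

## Working session

There is one attempt and no reset: what is moved stays moved. The work goes in short steps, Python scripts to look and compute and a tool call to move; the robot and the scene stay as the last step left them, time stands still between calls to the robot, and variables do not carry over. Pictures are saved under pics/ and viewed, about 8 in all and at most 12, crops included, and the job is handed in when it is done.

Besides the shell and the picture viewer there is one more tool, called after "Request:" in YAML: its name, and indented under it one key for each argument. arm_command: Moves the arm, as the interface text tells. Its arguments: {"type":"object","properties":{"motion":{"type":"array","items":{"type":"array"}},"squeeze":{"type":"number"}},"required":["motion"]}

```bash
mkdir -p pics; cat > h.py <<'E'
import numpy as np, cv2
from rig import get_obs, capture
def ray(c,u,v):
    T=np.array(c["world_from_camera"]);d=T[:3,:3]@np.array([(u-c["cx"])/c["fx"],(v-c["cy"])/c["fy"],1.])
    return T[:3,3],d/np.linalg.norm(d)
def onz(c,u,v,z):
    o,d=ray(c,u,v);return o+d*(z-o[2])/d[2]
def tri(c1,p1,c2,p2):
    A=0;b=0;L=[]
    for c,p in((c1,p1),(c2,p2)):
        o,d=ray(c,*p);M=np.eye(3)-np.outer(d,d);A=A+M;b=b+M@o;L.append((M,o))
    x=np.linalg.solve(A,b);return x,[round(float(np.linalg.norm(M@(x-o))),1) for M,o in L]
def proj(c,P):
    T=np.linalg.inv(np.array(c["world_from_camera"]));q=T[:3,:3]@np.array(P,float)+T[:3,3]
    return c["fx"]*q[0]/q[2]+c["cx"],c["fy"]*q[1]/q[2]+c["cy"]
def snap(n,f): 
    c=capture(n);cv2.imwrite("pics/"+f,c["img"]);np.save("pics/"+f[:-4],c,allow_pickle=True);return c
def load(f): return np.load("pics/"+f+".npy",allow_pickle=True).item()
E
python3 - <<'E'
from h import *
t=snap("top","top0.png");s=snap("side","side0.png")
for c in(t,s):print(np.round(c["world_from_camera"],3).tolist(),c["fx"],c["cx"])
o=get_obs();print(o["t"],o["tcp_rot"],o["gripper_width"])
E
```

```text
[[0.084, -0.974, 0.209, 269.955], [-0.996, -0.083, 0.012, -31.271], [0.006, -0.21, -0.978, 1147.883], [0.0, 0.0, 0.0, 1.0]] 409.5532560998683 283.637329292789
[[0.993, -0.091, 0.071, 403.585], [-0.114, -0.68, 0.724, -822.86], [-0.017, -0.727, -0.686, 878.912], [0.0, 0.0, 0.0, 1.0]] 397.1420159437213 282.5486134146326
0.1 [[ 4.23991892e-01 -8.43511017e-04 -9.05665592e-01]
 [ 9.05664675e-01 -1.30544185e-03  4.23992679e-01]
 [-1.53993626e-03 -9.99998792e-01  2.10441371e-04]] 85.12749772361781
```

View pics/top0.png

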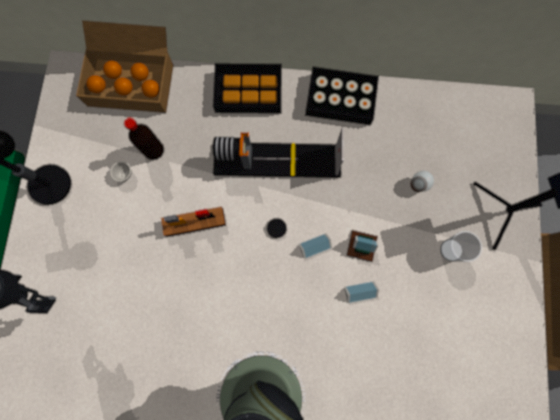

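View pics/side0.png

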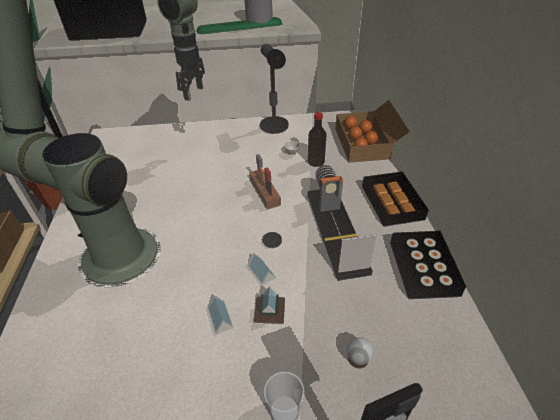

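The top view shows the lamp at (230,150), the stripe at (293,158), the rack at (193,221) with a red grip at (203,214) and a grey one at (170,218). There are three prism-like things, at (316,245), (361,291) and (364,245). Only the last sits on a stand and is the smallest, so I'll confirm it in a crop.

```bash
python3 - <<'E'
from h import *
t=load("top0")["img"];s=load("side0")["img"]
def cr(i,x,y,w,h,W,H):return cv2.resize(i[y:y+h,x:x+w],(W,H),interpolation=cv2.INTER_CUBIC)
a=np.hstack([cr(t,295,220,100,85,400,300),cr(s,200,245,100,75,400,300)])
b=np.hstack([cr(t,150,130,200,112,400,300)[:,:],cr(s,235,145,150,112,400,300)])
cv2.imwrite("pics/crop1.png",np.vstack([a,b]))
E
```

```text
(no output)
```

View pics/crop1.png

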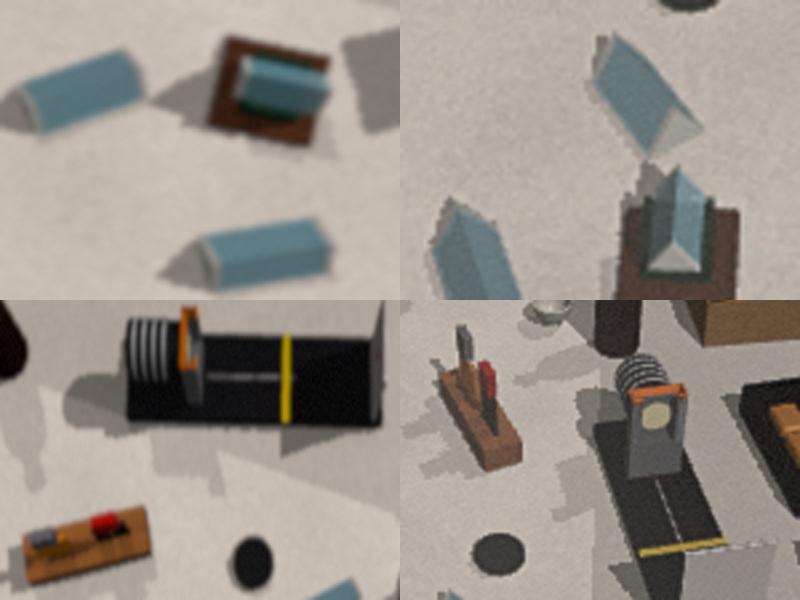

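The crop confirms it. The prism on the dark green post at top (364,245) / side (268,300) is the smallest and is mine; (316,245) and (361,291) are larger ones lying on the table. The red-grip plate is in the rack's right-hand slot, next to the amber plate. Next I measure coarse positions.

```bash
python3 - <<'E'
from h import *
C={k:load(k+"0") for k in("top","side")}
def blob(c,roi,lo,hi,near=None):
    x,y,w,h=roi;hs=cv2.cvtColor(c["img"],cv2.COLOR_BGR2HSV)[y:y+h,x:x+w]
    m=cv2.inRange(hs,lo,hi); n,l,st,ce=cv2.connectedComponentsWithStats(m)
    i=1+np.argmax(st[1:,4]); cnt=np.argwhere(l==i)[:,::-1]+[x,y]
    r=cv2.minAreaRect(cnt.astype(np.float32));return cnt.mean(0),r,st[i,4],cnt
t,s=C["top"],C["side"]
R=((0,150,80),(6,255,255)) ; O=((7,170,130),(14,255,255)); Y=((20,120,90),(32,255,255))
for n,(lo,hi),rt,rs in(("red",R,(185,200,40,25),(255,165,25,30)),("orange",O,(225,125,40,50),(310,170,40,45)),("yellow",Y,(280,130,30,60),(315,225,50,25))):
    a=blob(t,rt,lo,hi);b=blob(s,rs,lo,hi)
    print(n,a[0].round(1),a[2],b[0].round(1),b[2]);X,e=tri(t,a[0],s,b[0]);print("  tri",X.round(1),e)
    print("  box top",cv2.boxPoints(a[1]).round(1).tolist()); 
    if n=="yellow":
        P=np.array([onz(t,*p,20.5)[:2] for p in a[3]]);mu=P.mean(0);v=np.linalg.svd(P-mu)[2][0];print("stripe centre",mu.round(1),"dir",v.round(3))
    if n=="red":print("  z122 centre",onz(t,*a[0],122).round(1))
# rack wood and prism, black board
hs=cv2.cvtColor(t["img"],cv2.COLOR_BGR2HSV)
a=blob(t,(150,200,85,45),(8,110,60),(18,255,255));bp=cv2.boxPoints(a[1]);print("rack",[onz(t,*p,35)[:2].round(0).tolist() for p in bp])
a=blob(t,(345,228,35,35),(88,60,60),(110,255,255));print("prism",a[0],a[1]);bp=cv2.boxPoints(a[1]);print([onz(t,*p,54)[:2].round(0).tolist() for p in bp],onz(t,*a[0],54).round(1))
b=blob(s,(255,280,30,35),(88,50,60),(110,255,255));print("prism s",b[0],tri(t,a[0],s,b[0]))
E
```

```text
red [201.6 212.3] 56 [266.9 169.9] 10
  tri [455.7 188.4 123.8] [1.2, 1.2]
  box top [[194.89999389648438, 211.1999969482422], [207.5, 209.10000610351562], [208.1999969482422, 213.3000030517578], [195.60000610351562, 215.39999389648438]]
  z122 centre [454.8 188.6 122. ]
orange [241.8 145.7] 66 [334.8 177.6] 13
  tri [647.3 104.2 133.9] [9.1, 9.1]
  box top [[240.0, 133.0], [247.0, 133.0], [247.0, 154.0], [240.0, 154.0]]
yellow [292.6 159.2] 153 [340.3 236.7] 81
  tri [651.3 -31.5  20.6] [0.9, 0.9]
  box top [[289.5, 174.89999389648438], [291.1000061035156, 142.89999389648438], [295.8999938964844, 143.10000610351562], [294.29998779296875, 175.1999969482422]]
stripe centre [650.5 -31.5] dir [-0.999 -0.047]
rack [[445.0, 319.0], [491.0, 154.0], [441.0, 139.0], [396.0, 302.0]]
prism [364.91133005 243.45812808] ((365.82354736328125, 243.70587158203125), (18.432706832885742, 12.611851692199707), 14.03624439239502)
[[406.0, -219.0], [440.0, -225.0], [432.0, -274.0], [398.0, -267.0]] [ 419.5 -243.6   54. ]
prism s [271.83333333 301.20833333] (array([ 424.90176991, -245.94075702,   39.929016  ]), [3.5, 3.5])
```

Request:
arm_command:
  motion:
    - [50,[0,0,0],[0,7,0]]
    - [50,[0,0,0],[0,7,0]]
    - [50,[0,0,0],[0,7,0]]
    - [50,[0,0,0],[0,7,0]]
    - [50,[0,0,0],[0,7,0]]
    - [50,[0,0,0],[0,7,0]]
    - [50,[0,0,0],[0,7.1,0]]
    - [50,[0,0,0],[0,0,0]]

```text
t: 0.77
tool_pos: [233.0, 497.9, 238.8]
tcp_rot: [[0.963, -0.0, -0.271], [0.271, -0.001, 0.963], [-0.001, -1.0, -0.001]]
force: [-0.1, 0.1, -0.4]
gripper_width: 49.9
```

Request:
arm_command:
  motion:
    - [50,[12,0,-32],[0,0,0]]
    - [50,[12,0,-32],[0,0,0]]
    - [50,[12,0,-32],[0,0,0]]
    - [50,[12,0,-32],[0,0,0]]
    - [50,[12,0,-33],[0,0,0]]
    - [50,[12,0,-33],[0,0,0]]
    - [50,[12,0,-33],[0,0,0]]
    - [50,[12,0,-33],[0,0,0]]
    - [50,[12,0,-33],[0,0,0]]
    - [50,[12,0,-33],[0,0,0]]
    - [50,[11,0,-32],[0,0,0]]
    - [50,[0,0,0],[0,0,0]]

```text
t: 1.77
tool_pos: [460.0, 185.2, 239.2]
tcp_rot: [[0.963, 0.002, -0.269], [0.269, -0.002, 0.963], [0.001, -1.0, -0.002]]
force: [0.5, -0.4, 0.0]
gripper_width: 50.0
```

```bash
python3 - <<'E'
from h import *
w=snap("wrist","w1.png");T=w["world_from_camera"];print(np.round(T,3),w["fx"],w["cx"],w["cy"])
o=get_obs();print(o["t"],o["tool_pos"],np.round(o["tcp_rot"],4),o["joint_pos"])
E
```

```text
[[ 9.63000e-01  2.55000e-01  8.90000e-02  4.37893e+02]
 [ 2.70000e-01 -9.10000e-01 -3.15000e-01  2.65644e+02]
 [ 1.00000e-03  3.27000e-01 -9.45000e-01  3.72665e+02]
 [ 0.00000e+00  0.00000e+00  0.00000e+00  1.00000e+00]] 369.32059694007927 285.95434362333214 207.1254968202733
1.8167 [458.25082548 187.1210892  239.01102708] [[ 9.627e-01  1.000e-04 -2.705e-01]
 [ 2.705e-01 -3.000e-04  9.627e-01]
 [-0.000e+00 -1.000e+00 -3.000e-04]] [ 2.38603599e-01  2.24922922e-01 -3.32080326e-01  1.01379430e+00
 -2.90949260e-04  1.53548201e+00]
```

View pics/w1.png

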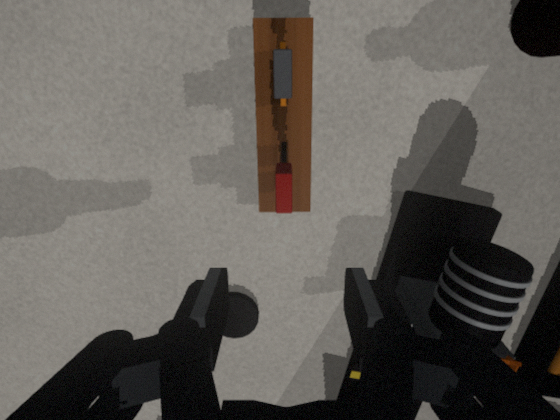

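The wrist view shows the rack upright in the picture: grey grip at (283,75), red grip at (284,188), its far top edge near row 212. The lamp is at right, (490,280).

```bash
python3 - <<'E'
from h import *
w=load("w1");hs=cv2.cvtColor(w["img"],cv2.COLOR_BGR2HSV)
m=cv2.inRange(hs,(0,150,60),(5,255,255))|cv2.inRange(hs,(174,150,60),(180,255,255));m[:150]=0;m[225:]=0
p=np.argwhere(m)
for r in range(158,216,4):
    c=p[p[:,0]==r][:,1]; print(r,(c.min(),c.max(),hs[r,284].tolist()) if len(c) else None)
o=get_obs();X=o["tcp_rot"][:,0];Z=o["tcp_rot"][:,2]
for q in((284,212.5),(284,170)):
    P=onz(w,*q,122);print(P.round(1),"tool dx,dz",((P-o["tool_pos"])@X).round(1),((P-o["tool_pos"])@Z).round(1))
P,e=tri(load("top0"),(201.6,212.3),w,(284,191));print(P,e)
# rack edges -> yaw
wm=cv2.inRange(hs,(8,90,40),(18,255,255));wm[:,:240]=0;wm[:,330:]=0
for r in(30,120,200):
    c=np.where(wm[r])[0];print(r,c.min(),c.max(),onz(w,c.min(),r,35)[:2].round(1),onz(w,c.max()+1,r,35)[:2].round(1))
E
```

```text
158 None
162 None
166 None
170 None
174 (np.int64(276), np.int64(291), [0, 183, 99])
178 (np.int64(275), np.int64(291), [1, 184, 108])
182 (np.int64(276), np.int64(291), [2, 193, 107])
186 (np.int64(275), np.int64(291), [1, 188, 111])
190 (np.int64(276), np.int64(291), [2, 197, 109])
194 (np.int64(276), np.int64(291), [3, 189, 112])
198 (np.int64(276), np.int64(291), [1, 184, 112])
202 (np.int64(276), np.int64(291), [0, 178, 113])
206 (np.int64(276), np.int64(291), [2, 184, 112])
210 (np.int64(276), np.int64(291), [1, 173, 115])
214 None
[461.3 177.8 122. ] tool dx,dz 0.5 -9.8
[452.9 208.  122. ] tool dx,dz 0.5 21.6
[457.22381113 190.55351276 111.73390996] [0.6, 0.6]
30 253 312 [401.5 295.5] [449.5 309. ]
120 256 310 [421.8 225.3] [469.1 238.6]
200 259 309 [442.9 153.1] [490.1 166.3]
```

Request:
arm_command:
  motion:
    - [50,[0.5,20,5.5],[0,0,0]]
    - [50,[0,30,0],[0,0,0]]
    - [50,[0,30,0],[0,0,0]]
    - [50,[0,30,0],[0,0,0]]
    - [50,[0,20,0],[0,0,0]]
    - [50,[0,12,0],[0,0,0]]
    - [50,[0,0,0],[0,0,0]]
    - [0,[0,0,0],[0,0,0]]
    - [0,[0,0,0],[0,0,0]]
    - [0,[0,0,0],[0,0,0]]
    - [0,[0,0,0],[0,0,0]]
    - [0,[0,0,0],[0,0,0]]
  squeeze: 50

```text
t: 2.82
tool_pos: [456.6, 195.3, 98.6]
tcp_rot: [[0.962, 0.002, -0.273], [0.273, 0.001, 0.962], [0.002, -1.0, 0.0]]
force: [-0.6, 0.3, 6.0]
gripper_width: 11.2
```

Request:
arm_command:
  motion:
    - [0,[0,0,0],[0,0,0]]
    - [0,[0,0,0],[0,0,0]]

```text
t: 2.98
tool_pos: [456.6, 195.3, 98.6]
tcp_rot: [[0.962, 0.002, -0.273], [0.273, 0.001, 0.962], [0.002, -1.0, 0.0]]
force: [-1.0, 0.6, 5.9]
gripper_width: 11.3
```

Request:
arm_command:
  motion:
    - [0,[0,-15,0],[0,0,0]]
    - [0,[0,-30,0],[0,0,0]]
    - [0,[0,-35,0],[0,0,0]]
    - [0,[0,-35,0],[0,0,0]]
    - [0,[0,-35,0],[0,0,0]]
    - [0,[0,0,0],[0,-7,0]]
    - [0,[0,0,0],[0,-7,0]]
    - [0,[0,0,0],[0,-7,0]]
    - [0,[0,0,0],[0,-7,0]]
    - [0,[0,0,0],[0,-7,0]]
    - [0,[0,0,0],[0,-7,0]]
    - [0,[0,0,0],[0,-7,0]]

```text
t: 3.98
tool_pos: [455.8, 194.7, 247.6]
tcp_rot: [[0.42, 0.001, -0.907], [0.907, 0.0, 0.42], [0.0, -1.0, -0.0]]
force: [-0.7, 0.3, -0.2]
gripper_width: 11.5
```

Request:
arm_command:
  motion:
    - [0,[0,0,0],[0,-7,0]]
    - [0,[0,0,0],[0,-7,0]]
    - [0,[0,0,0],[0,-7,0]]
    - [0,[0,0,0],[0,-7,0]]
    - [0,[0,0,0],[0,0,0]]
    - [0,[0,0,0],[0,0,0]]

```text
t: 4.48
tool_pos: [455.8, 194.8, 247.5]
tcp_rot: [[-0.046, 0.0, -0.999], [0.999, 0.0, -0.046], [0.0, -1.0, -0.0]]
force: [-0.1, 0.2, -0.8]
gripper_width: 11.2
```

Request:
arm_command:
  motion:
    - [0,[-10,0,-14],[0,0,0]]
    - [0,[-17,0,-23],[0,0,0]]
    - [0,[-17,0,-23],[0,0,0]]
    - [0,[-17,0,-23],[0,0,0]]
    - [0,[-17,0,-23],[0,0,0]]
    - [0,[-16,0,-20],[0,0,0]]
    - [0,[-10,0,-13],[0,0,0]]
    - [0,[0,0,0],[0,0,0]]
    - [0,[0,0,0],[0,0,0]]
    - [0,[0,0,0],[0,0,0]]

```text
t: 5.32
tool_pos: [598.9, 98.1, 247.1]
tcp_rot: [[-0.048, -0.001, -0.999], [0.999, 0.0, -0.048], [0.0, -1.0, 0.001]]
force: [-1.0, -1.1, -0.6]
gripper_width: 11.4
```

```bash
python3 - <<'E'
from h import *
w=snap("wrist","w2.png");t=snap("top","top2.png");s=snap("side","side2.png")
o=get_obs();print(o["t"],o["tool_pos"],np.round(o["tcp_rot"],4).tolist())
def cr(i,x,y,w,h,W,H):return cv2.resize(i[y:y+h,x:x+w],(W,H),interpolation=cv2.INTER_CUBIC)
u,v=map(int,proj(s,o["tool_pos"]));print(u,v);a,b=map(int,proj(t,(645,98,138)))
cv2.imwrite("pics/v2.png",np.hstack([w["img"],np.vstack([cr(s,u-40,v-20,80,70,240,210),cr(t,a-40,b-35,80,70,240,210)])]))
E
```

```text
5.4667 [598.89432664  98.54391475 247.50475405] [[-0.0497, -0.0002, -0.9988], [0.9988, 0.0001, -0.0497], [0.0001, -1.0, 0.0002]]
318 149Traceback (most recent call last):
  File "<stdin>", line 6, in <module>
  File "<stdin>", line 4, in cr
KeyError: (slice(129, 199, None), slice(278, 358, None))
```

```bash
python3 - <<'E'
from h import *
w,t,s=load("w2")["img"],load("top2")["img"],load("side2")["img"]
def cr(i,x,y,w,h,W,H):return cv2.resize(i[y:y+h,x:x+w],(W,H),interpolation=cv2.INTER_CUBIC)
cv2.imwrite("pics/v2.png",np.hstack([w,np.vstack([cr(s,278,129,80,70,240,210),cr(t,200,120,80,70,240,210)])]))
E
```

```text
(no output)
```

View pics/v2.png

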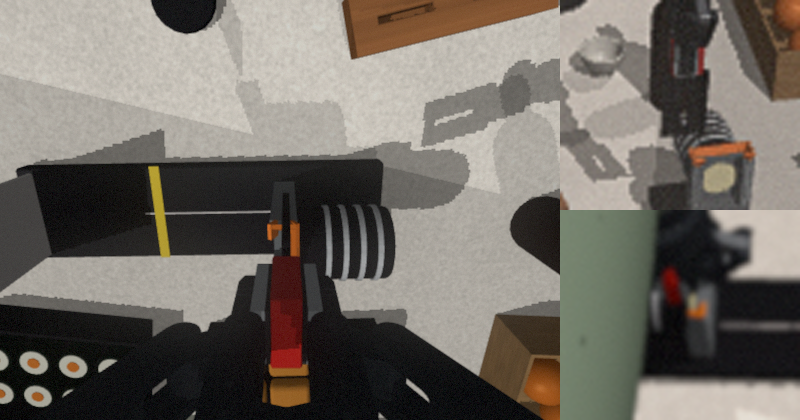

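The wrist view shows the plate in hand hanging straight, foot around (284,185). The orange lips are just beyond it at (268–300, 220–255), the lamp at right, the stripe running (150,167)–(168,257), and the centre line at row ~213. I'll compute the bench frame and enlarge the lips.

```bash
python3 - <<'E'
from h import *
w=load("w2");im=w["img"];hs=cv2.cvtColor(im,cv2.COLOR_BGR2HSV);g=cv2.cvtColor(im,cv2.COLOR_BGR2GRAY)
m=cv2.inRange(hs,(20,120,60),(34,255,255));m[:150]=0;m[270:]=0;m[:,:130]=0;m[:,190:]=0
p=np.argwhere(m)[:,::-1];P=np.array([onz(w,u,v,20.5)[:2] for u,v in p]);mu=P.mean(0);d=np.linalg.svd(P-mu)[2][0];l=(P-mu)@d
print("stripe ctr",(mu+d*(l.min()+l.max())/2).round(1),"len",np.ptp(l).round(1),"dir",d.round(4))
q=[]
for u in range(172,262,3):
    v=200+np.argmax(g[200:228,u]);q.append(onz(w,u,v,20.5)[:2])
q=np.array(q);mu=np.median(q,0);d=np.linalg.svd(q-mu)[2][0];print("line",mu.round(1),d.round(4),np.abs((q-mu)@[-d[1],d[0]]).max())
e=[]
for u in range(60,250,5): # far edge (row~255)
    c=g[235:275,u].astype(int);v=235+np.argmax(np.diff(c));e.append(onz(w,u,v+.5,20)[:2])
e=np.array(e);mu=np.median(e,0);d=cv2.fitLine(e.astype(np.float32),cv2.DIST_HUBER,0,.01,.01).ravel();print("far edge",d.round(4))
c=cv2.resize(im[170:270,235:335],(600,600),interpolation=cv2.INTER_CUBIC);c=cv2.convertScaleAbs(c,alpha=1.8);cv2.imwrite("pics/z2.png",c)
E
```

```text
stripe ctr [651.9 -31.3] len 99.1 dir [0.9978 0.0662]
line [648.1  26.9] [ 0.0643 -0.9979] 0.8297455326174937
far edge [ 6.590000e-02 -9.978000e-01  7.012785e+02 -4.201940e+01]
```

View pics/z2.png

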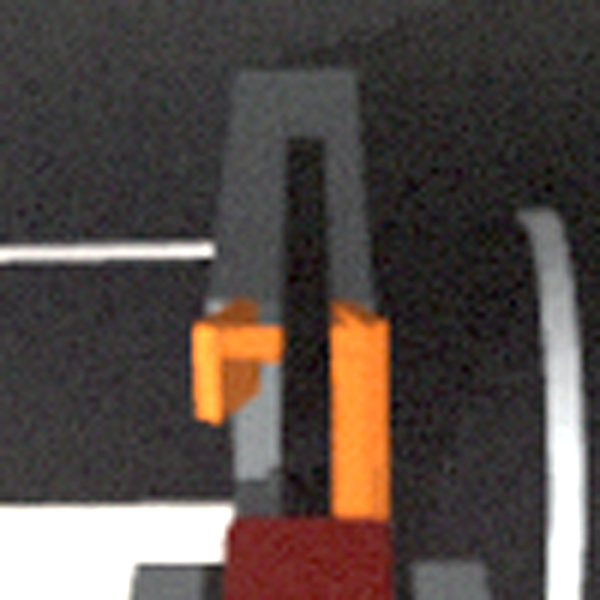

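The enlargement shows the lip's near edge with outer corners at px (267.2,223.7) and (300.0,223.7). The plate's near lower edge is centred at (285.7,193).

```bash
python3 - <<'E'
from h import *
w=load("w2");o=get_obs();bx=np.array([.065,-.998,0]);by=np.array([.998,.065,0])
S=np.array([651.6,-31.4,0])-130*bx;print("slot",S.round(1))
Lm=(onz(w,267.2,223.7,138)+onz(w,300,223.7,138))/2;print("lip near edge mid",Lm.round(1),"rel slot",((Lm-S)@bx).round(1),((Lm-S)@by).round(1), "width",np.linalg.norm(onz(w,267.2,223.7,138)-onz(w,300,223.7,138)))
for z in(160,164,168):
    f=onz(w,285.7,193,z);d=f-o["tool_pos"];print(z,"foot near edge rel TCP: toolx",(d@o["tcp_rot"][:,0]).round(1),"tool z",(d@o["tcp_rot"][:,2]).round(1),"thick",np.linalg.norm(onz(w,282.2,193,z)-onz(w,289.5,193,z)).round(1))
d=S-o["tool_pos"];print("TCP->slot toolx,z",(d@o["tcp_rot"][:,0]).round(1),(d@o["tcp_rot"][:,2]).round(1))
# top0 lips
t=load("top0");print("top0 lip box mid z138",[(onz(t,a,b,138)-S)@np.c_[bx,by] for a,b in((240,133),(247.5,133),(240,154.5),(247.5,154.5))])
E
```

```text
slot [643.2  98.3   0. ]
lip near edge mid [611.5  96.6 138. ] rel slot -0.3 -31.7 width 23.14902384537043
160 foot near edge rel TCP: toolx -1.1 tool z 16.6 thick 4.6
164 foot near edge rel TCP: toolx -1.1 tool z 17.8 thick 4.5
168 foot near edge rel TCP: toolx -1.1 tool z 19.0 thick 4.4
TCP->slot toolx,z -2.4 -44.2
top0 lip box mid z138 [array([-11.26553957,  28.33253855]), array([ 8.37255637, 28.74166474]), array([ -8.84563701, -30.83347828]), array([ 10.56584222, -30.43539258])]
```

Request:
arm_command:
  motion:
    - [0,[0,0,-10],[0,-0.9,0]]
    - [0,[-0.5,0,-12],[0,0,0]]
    - [0,[-0.5,0,-12],[0,0,0]]
    - [0,[-0.3,0,-6],[0,0,0]]
    - [0,[0,0,0],[0,0,0]]
    - [0,[0,6,0],[0,0,0]]
    - [0,[0,6,0],[0,0,0]]
    - [0,[0,6,0],[0,0,0]]
    - [0,[0,0,0],[0,0,0]]
    - [0,[0,0,0],[0,0,0]]

```text
t: 6.3
tool_pos: [638.9, 98.9, 228.5]
tcp_rot: [[-0.065, -0.002, -0.998], [0.998, -0.0, -0.065], [0.0, -1.0, 0.002]]
force: [-0.5, 0.3, 0.2]
gripper_width: 11.3
```

```bash
python3 - <<'E'
from h import *
w=snap("wrist","w3.png");s=snap("side","side3.png")
o=get_obs();print(o["t"],o["tool_pos"],np.round(o["tcp_rot"],4).tolist(),o["force"])
a=cv2.resize(w["img"][150:300,210:360],(400,400),interpolation=cv2.INTER_CUBIC);u,v=map(int,proj(s,(643,98,145)));print(u,v)
b=cv2.resize(s["img"][v-30:v+30,u-30:u+30],(400,400),interpolation=cv2.INTER_CUBIC)
cv2.imwrite("pics/v3.png",cv2.convertScaleAbs(np.hstack([a,b]),alpha=1.6))
E
```

```text
6.4 [639.59106963  98.93692536 229.4010042 ] [[-0.0648, 0.0, -0.9979], [0.9979, 0.0, -0.0648], [0.0, -1.0, -0.0]] [ 0.02886792  0.36986587 -1.08498353]
331 177
```

View pics/v3.png

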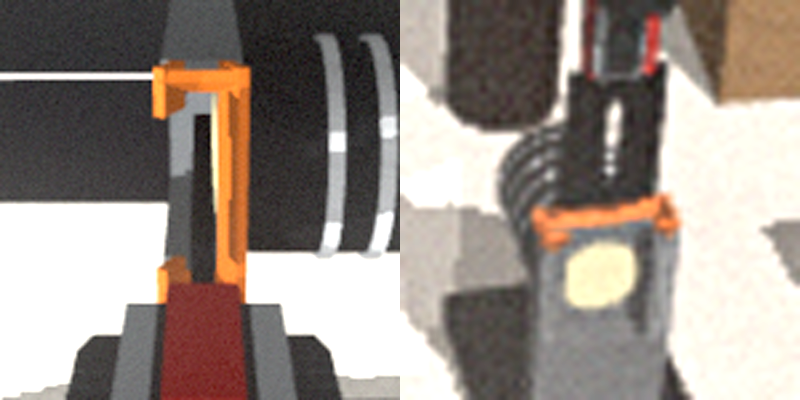

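The wrist crop shows the plate's foot edge at zoom (202,113), between lips centred at 201, with the near lip at row 68. In the side crop the plate is centred on the lips to within a few pixels.

```bash
python3 - <<'E'
from h import *
w=load("w3");s=load("side3");k=150/400;bx=np.array([.065,-.998,0]);by=np.array([.998,.065,0]);S=np.array([643.2,98.3,0])
f=lambda u,v,z:((onz(w,210+u*k,150+v*k,z)-S)@np.c_[bx,by]).round(1)
print("lip outer",f(153,68,138),f(250,68,138),"inner row",f(200,92,138))
for z in(143,146):print("foot",z,f(193,113,z),f(212,113,z))
u,v=331,177;g=lambda x,y:(u-30+x*.15,v-30+y*.15)
for z in(138,160,180): print(z,[((np.array(proj(s,S+[0,0,z]+by*q))-[u-30,v-30])/.15).round(0).tolist() for q in(-31,-22,0,22,31)])
E
```

```text
lip outer [ 11.2 -31.3] [-11.5 -31.4] inner row [  0.2 -25.5]
foot 143 [  1.8 -21.9] [ -2.6 -21.9]
foot 146 [  1.8 -22.8] [ -2.5 -22.8]
138 [[134.0, 222.0], [153.0, 219.0], [201.0, 213.0], [248.0, 207.0], [267.0, 205.0]]
160 [[136.0, 183.0], [156.0, 180.0], [204.0, 174.0], [252.0, 168.0], [271.0, 165.0]]
180 [[138.0, 146.0], [158.0, 144.0], [207.0, 138.0], [255.0, 132.0], [275.0, 129.0]]
```

Request:
arm_command:
  motion:
    - [0,[0,5,0],[0,0,0]]
    - [0,[0,7,0],[0,0,0]]
    - [0,[0,7,0],[0,0,0]]
    - [0,[0,7,0],[0,0,0]]
    - [0,[0,7,0],[0,0,0]]
    - [0,[0,7,0],[0,0,0]]
    - [0,[0,7,0],[0,0,0]]
    - [0,[0,7,0],[0,0,0]]
    - [0,[0,7,0],[0,0,0]]
    - [0,[0,5,0],[0,0,0]]
    - [0,[0,0,0],[0,0,0]]

```text
t: 7.32
tool_pos: [638.9, 98.9, 161.7]
tcp_rot: [[-0.065, -0.002, -0.998], [0.998, -0.0, -0.065], [0.0, -1.0, 0.002]]
force: [-0.2, 0.7, -0.5]
gripper_width: 11.1
```

Request:
arm_command:
  motion:
    - [0,[0,3,0],[0,0,0]]
    - [0,[0,2,0],[0,0,0]]
    - [0,[0,2,0],[0,0,0]]
    - [0,[0,0,0],[0,0,0]]

```text
t: 7.65
tool_pos: [639.6, 98.9, 156.1]
tcp_rot: [[-0.065, -0.0, -0.998], [0.998, -0.0, -0.065], [0.0, -1.0, 0.0]]
force: [-0.4, -0.2, -0.5]
gripper_width: 11.6
```

Request:
arm_command:
  motion:
    - [0,[0,1.5,0],[0,0,0]]
    - [0,[0,1.5,0],[0,0,0]]
    - [0,[0,1.5,0],[0,0,0]]
    - [0,[0,0,0],[0,0,0]]
    - [0,[0,0,0],[0,0,0]]

```text
t: 8.07
tool_pos: [640.1, 99.0, 153.6]
tcp_rot: [[-0.065, 0.002, -0.998], [0.998, -0.0, -0.065], [-0.0, -1.0, -0.002]]
force: [-3.2, 0.3, 8.9]
gripper_width: 11.2
```

Request:
arm_command:
  motion:
    - [40,[0,0,0],[0,0,0]]
    - [40,[0,0,0],[0,0,0]]
    - [40,[0,0,0],[0,0,0]]
    - [40,[0,0,0],[0,0,0]]
    - [40,[0,0,0],[0,0,0]]
    - [40,[0,-10,0],[0,0,0]]
    - [40,[0,-25,0],[0,0,0]]
    - [40,[0,-30,0],[0,0,0]]
    - [40,[0,-30,0],[0,0,0]]
    - [40,[0,0,20],[0,0,0]]
    - [40,[0,0,30],[0,0,0]]
    - [40,[0,0,0],[0,0,0]]

```text
t: 9.07
tool_pos: [584.2, 95.7, 246.9]
tcp_rot: [[-0.065, -0.006, -0.998], [0.998, -0.0, -0.065], [0.0, -1.0, 0.006]]
force: [-1.2, -0.4, -0.1]
gripper_width: 39.5
```

```bash
python3 - <<'E'
from h import *
w=snap("wrist","w4.png");s=snap("side","side4.png")
o=get_obs();print(o["t"],o["tool_pos"],o["force"],o["joint_pos"].round(2) if hasattr(o["joint_pos"],"round") else o["joint_pos"])
b=cv2.resize(s["img"][150:235,300:380],(395,420),interpolation=cv2.INTER_CUBIC)
cv2.imwrite("pics/v4.png",np.hstack([w["img"][:,100:500],b]))
E
```

```text
9.1667 [589.09233705  95.73352978 247.71124794] [ 1.26948629 -0.48835005 -0.11085241] [ 0.04  0.41 -0.05  1.11 -0.   -0.03]
```

View pics/v4.png

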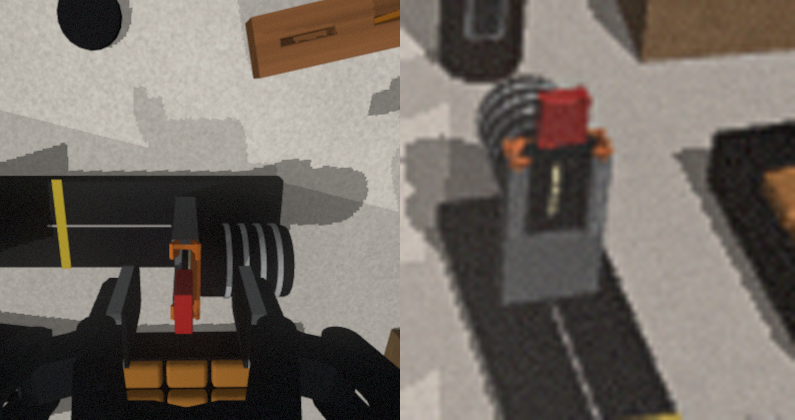

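The side crop shows the slit plate seated and released, red grip resting just above the lips at (563,118), upright. Next is the prism.

Request:
arm_command:
  motion:
    - [85,[-15,0,6],[0,2,0]]
    - [85,[-27,0,11],[0,0,0]]
    - [85,[-32,0,14],[0,0,0]]
    - [85,[-32,0,14],[0,0,0]]
    - [85,[-32,0,14],[0,0,0]]
    - [85,[-32,0,14],[0,0,0]]
    - [85,[-32,0,14],[0,0,0]]
    - [85,[-32,0,14],[0,0,0]]
    - [85,[-32,0,14],[0,0,0]]
    - [85,[-30,0,12],[0,0,0]]
    - [85,[-20,0,8],[0,0,0]]
    - [85,[-10,0,4],[0,0,0]]

```text
t: 10.17
tool_pos: [461.4, -237.9, 247.4]
tcp_rot: [[-0.027, 0.001, -1.0], [1.0, -0.002, -0.027], [-0.002, -1.0, -0.001]]
force: [-0.1, -0.3, -0.2]
gripper_width: 85.3
```

Request:
arm_command:
  motion:
    - [85,[0,0,0],[0,5.5,0]]
    - [85,[0,0,0],[0,5.5,0]]
    - [85,[0,0,0],[0,0,0]]
    - [85,[0,0,0],[0,0,0]]

```text
t: 10.5
tool_pos: [462.0, -234.5, 247.0]
tcp_rot: [[0.158, 0.001, -0.987], [0.987, -0.0, 0.158], [-0.0, -1.0, -0.001]]
force: [-0.4, -0.5, -0.5]
gripper_width: 84.9
```

```bash
python3 - <<'E'
from h import *
w=snap("wrist","w5.png")
o=get_obs();print(o["t"],o["tool_pos"],np.round(o["tcp_rot"],4).tolist(),proj(w,(421,-245,68)))
a=cv2.resize(w["img"][60:330,120:440],(711,600),interpolation=cv2.INTER_CUBIC);cv2.imwrite("pics/v5.png",a)
E
```

```text
10.55 [ 461.84885571 -234.30894709  246.92588198] [[0.1583, 0.0004, -0.9874], [0.9874, -0.0, 0.1583], [0.0, -1.0, -0.0004]] (np.float64(266.35908306779277), np.float64(135.85004839074256))
```

View pics/v5.png

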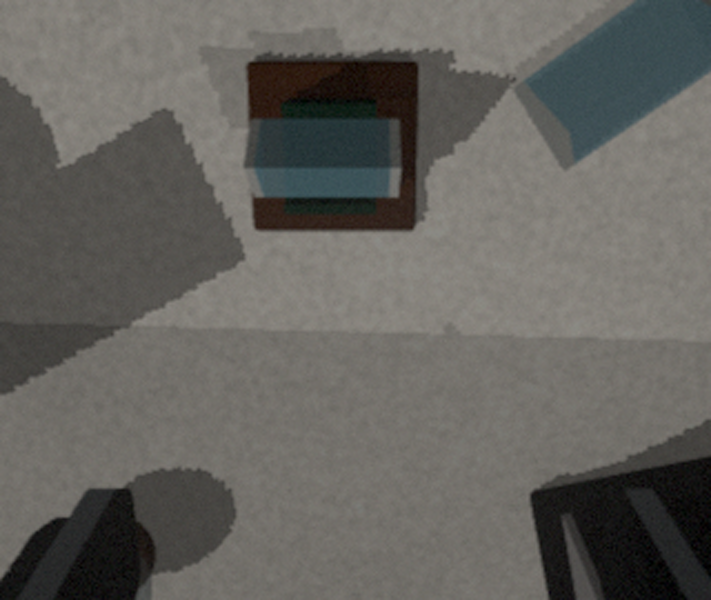

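The crop shows the prism on its cradle, ridge from zoom (245,167) to (401,167) and lower edges at rows 118 and 197. The frosted ends are at left and right, almost square to the jaws.

```bash
python3 - <<'E'
from h import *
w=load("w5");o=get_obs();R=o["tcp_rot"];k=.45
f=lambda u,v,z:onz(w,120+u*k,60+v*k,z)
def rep(n,a,b,z):
    A,B=f(*a,z),f(*b,z);M=(A+B)/2;d=B-A;r=(M-o["tool_pos"])@R
    print(n,"len",np.linalg.norm(d).round(1),"mid",M.round(1),"tool",r.round(1),"yaw off deg",np.degrees(np.arctan2(d@R[:,2],d@R[:,0])).round(1))
rep("ridge",(245,167),(401.5,167),67.7);rep("near",(258,197.5),(399,197.5),40);rep("far",(254,118),(400,117.5),40)
rep("foot top",(248,62),(418,63),8);rep("foot bottom",(256,229),(415,230),8)
E
```

```text
ridge len 59.1 mid [ 420.3 -245.7   67.7] tool [-17.8 179.2  39.3] yaw off deg 0.0
near len 58.7 mid [ 436.7 -247.9   40. ] tool [-17.4 206.9  22.8] yaw off deg 0.0
far len 58.9 mid [ 404.8 -242.8   40. ] tool [-17.5 206.9  55.1] yaw off deg 0.2
foot top len 73.5 mid [ 384.6 -238.2    8. ] tool [-16.1 238.9  75.7] yaw off deg -0.3
foot bottom len 73.3 mid [ 457.1 -249.7    8. ] tool [-16.  238.9   2.4] yaw off deg -0.3
```

Request:
arm_command:
  motion:
    - [85,[-6,10,13],[0,0,0]]
    - [85,[-6,20,13],[0,0,0]]
    - [85,[-5.6,30,13],[0,0,0]]
    - [85,[0,30,0],[0,0,0]]
    - [85,[0,25,0],[0,0,0]]
    - [85,[0,20,0],[0,0,0]]
    - [85,[0,0,0],[0,0,0]]
    - [85,[0,0,0],[0,0,0]]

```text
t: 11.22
tool_pos: [419.6, -244.9, 111.4]
tcp_rot: [[0.16, -0.002, -0.987], [0.987, 0.001, 0.16], [0.001, -1.0, 0.002]]
force: [-0.3, 0.9, 0.1]
gripper_width: 84.8
```

```bash
python3 - <<'E'
from h import *
w=snap("wrist","w6.png")
o=get_obs();print(o["t"],o["tool_pos"],np.round(o["tcp_rot"],4).tolist())
for p in((420.3,-245.7,67.7),):print(proj(w,p))
cv2.imwrite("pics/v6.png",cv2.convertScaleAbs(w["img"],alpha=1.4))
E
```

```text
11.2667 [ 420.4476982  -245.59070336  112.4507584 ] [[0.1598, 0.0003, -0.9871], [0.9871, -0.0001, 0.1598], [-0.0001, -1.0, -0.0003]]
(np.float64(285.15881265589826), np.float64(248.26221921729103))
```

View pics/v6.png

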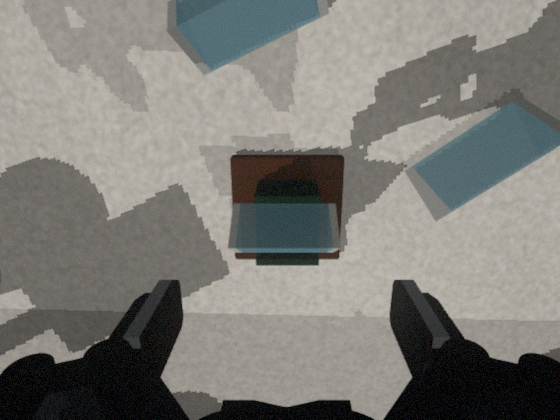

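The ridge now runs (228,250)–(341,250), mid (284.5,250), against a prediction of (285.2,248.3); the fingers are centred at column 285.5. Now a two-view height check.

```bash
python3 - <<'E'
from h import *
print(tri(load("w5"),(265.5,135.2),load("w6"),(284.5,250)))
E
```

```text
(array([ 420.07396454, -245.72960505,   70.16991273]), [0.3, 0.3])
```

Request:
arm_command:
  motion:
    - [85,[-0.3,12,0.3],[0,0,0]]
    - [85,[0,18,0],[0,0,0]]
    - [85,[0,18,0],[0,0,0]]
    - [85,[0,14,0],[0,0,0]]
    - [85,[0,10,0],[0,0,0]]
    - [85,[0,4,0],[0,0,0]]
    - [85,[0,0,0],[0,0,0]]
    - [85,[0,0,0],[0,0,0]]

```text
t: 11.93
tool_pos: [420.2, -246.3, 36.7]
tcp_rot: [[0.161, 0.001, -0.987], [0.987, -0.001, 0.161], [-0.001, -1.0, -0.001]]
force: [0.6, -0.5, -0.3]
gripper_width: 85.1
```

Ridge height measured 70 mm, against 68 in the text. Close the fingers gently.

Request:
arm_command:
  motion:
    - [50,[0,0,0],[0,0,0]]
    - [50,[0,0,0],[0,0,0]]
    - [50,[0,0,0],[0,0,0]]
    - [50,[0,0,0],[0,0,0]]
    - [50,[0,0,0],[0,0,0]]
    - [50,[0,0,0],[0,0,0]]
  squeeze: 30

```text
t: 12.43
tool_pos: [420.1, -246.3, 36.7]
tcp_rot: [[0.161, 0.001, -0.987], [0.987, -0.001, 0.161], [-0.001, -1.0, -0.002]]
force: [0.2, 0.5, 6.9]
gripper_width: 59.4
```

Request:
arm_command:
  motion:
    - [40,[0,0,0],[0,0,0]]
    - [40,[0,-3,0],[0,0,0]]
    - [40,[0,-6,0],[0,0,0]]
    - [40,[0,-12,0],[0,0,0]]
    - [40,[0,-20,0],[0,0,0]]
    - [40,[0,-25,0],[0,0,0]]
    - [40,[0,-25,0],[0,0,0]]
    - [40,[0,-25,0],[0,0,0]]
    - [40,[0,-25,0],[0,0,0]]
    - [40,[0,-12,0],[0,0,0]]
    - [40,[0,0,0],[0,0,0]]
    - [40,[0,0,0],[0,0,0]]

```text
t: 13.43
tool_pos: [419.7, -246.0, 189.3]
tcp_rot: [[0.161, 0.001, -0.987], [0.987, -0.001, 0.161], [-0.001, -1.0, -0.001]]
force: [0.4, -0.6, -1.2]
gripper_width: 59.5
```

Request:
arm_command:
  motion:
    - [40,[0,0,0],[0,7,0]]
    - [40,[0,0,0],[0,7,0]]
    - [40,[0,0,0],[0,7,0]]
    - [40,[0,0,0],[0,7,0]]
    - [40,[0,0,0],[0,7,0]]
    - [40,[0,0,0],[0,7,0]]
    - [40,[0,0,0],[0,7,0]]
    - [40,[0,0,0],[0,7,0]]
    - [40,[0,0,0],[0,7,0]]
    - [40,[0,0,0],[0,7,0]]
    - [40,[0,0,0],[0,7,0]]
    - [40,[0,0,0],[0,0,0]]

```text
t: 14.43
tool_pos: [418.5, -245.1, 187.1]
tcp_rot: [[0.998, -0.003, -0.063], [0.063, 0.002, 0.998], [-0.002, -1.0, 0.002]]
force: [-0.3, -0.2, -0.7]
gripper_width: 59.3
```

Request:
arm_command:
  motion:
    - [40,[10,0,8],[0,0,0]]
    - [40,[20,0,16],[0,0,0]]
    - [40,[26,0,21],[0,0,0]]
    - [40,[28,0,23],[0,0,0]]
    - [40,[28,0,23],[0,0,0]]
    - [40,[28,0,23],[0,0,0]]
    - [40,[28,0,23],[0,0,0]]
    - [40,[28,0,22],[0,0,0]]
    - [40,[24,0,20],[0,0,0]]
    - [40,[16,0,12],[0,0,0]]
    - [40,[9.5,0,7.5],[0,0,0]]
    - [40,[0,0,0],[0,0,0]]

```text
t: 15.43
tool_pos: [652.5, -29.6, 186.8]
tcp_rot: [[0.997, -0.002, -0.071], [0.071, 0.001, 0.997], [-0.001, -1.0, 0.001]]
force: [-1.4, -0.7, -1.2]
gripper_width: 59.6
```

Request:
arm_command:
  motion:
    - [40,[0,8,0],[0,0,0]]
    - [40,[0,14,0],[0,0,0]]
    - [40,[0,20,0],[0,0,0]]
    - [40,[0,20,0],[0,0,0]]
    - [40,[0,18,0],[0,0,0]]
    - [40,[0,12,0],[0,0,0]]
    - [40,[0,7,0],[0,0,0]]
    - [40,[0,3,0],[0,0,0]]
    - [40,[0,0,0],[0,0,0]]
    - [40,[0,0,0],[0,0,0]]

```text
t: 16.27
tool_pos: [652.1, -32.2, 87.5]
tcp_rot: [[0.998, 0.001, -0.065], [0.065, -0.0, 0.998], [0.001, -1.0, -0.0]]
force: [0.3, -0.0, -0.7]
gripper_width: 59.7
```

```bash
python3 - <<'E'
from h import *
w=snap("wrist","w7.png");s=snap("side","side7.png");o=get_obs();print(o["t"],o["tool_pos"],np.round(o["tcp_rot"],4).tolist(),o["gripper_width"],o["force"])
P=(651.6,-31.4,100);u,v=map(int,proj(s,P));print(u,v,proj(w,P))
b=cv2.resize(s["img"][v-45:v+40,u-40:u+40],(395,420),interpolation=cv2.INTER_CUBIC)
cv2.imwrite("pics/v7.png",cv2.convertScaleAbs(np.hstack([w["img"][:,85:485],b]),alpha=1.3))
E
```

```text
16.3667 [652.45645885 -32.05869217  87.98262905] [[0.9979, 0.002, -0.0649], [0.0649, -0.0003, 0.9979], [0.002, -1.0, -0.0005]] 59.10897817650334 [-0.4829765  -0.49662513 -0.75611021]
342 217 (np.float64(283.0409529470422), np.float64(307.8365347011413))
```

View pics/v7.png

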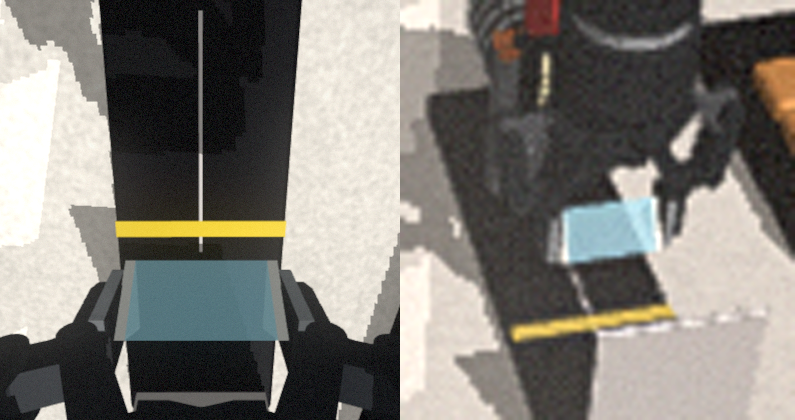

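The wrist view shows the prism held by its frosted ends only, ridge at row 341 (cols 115–289), lower lamp-side edge at row 260, square to the board and centred on its line.

```bash
python3 - <<'E'
from h import *
w=load("w7");bx=np.array([.065,-.998,0]);by=np.array([.998,.065,0]);L=np.array([651.6,-31.4,0])
for n,a,b,z in(("ridge",(200,341),(374,341),118),("base",(211,260),(362,260),90)):
    for zz in(z-4,z,z+4):
        A,B=onz(w,*a,zz),onz(w,*b,zz);M=(A+B)/2-L;print(n,zz,"len",np.linalg.norm(A-B).round(1),"bench x,y",(M@bx).round(1),(M@by).round(1))
s=load("side7");T=np.linalg.inv(s["world_from_camera"])
# side: centre of the visible screen-side face, zoom (608,231)
print("side face ctr",302+(608-400)*80/395,172+231*85/420,"expected",proj(s,L+[0,0,104]+bx*8))
E
```

```text
ridge 114 len 61.0 bench x,y 4.0 1.5
ridge 118 len 58.7 bench x,y 0.8 1.5
ridge 122 len 56.5 bench x,y -2.4 1.4
base 86 len 61.5 bench x,y -13.2 1.4
base 90 len 59.7 bench x,y -15.3 1.3
base 94 len 57.9 bench x,y -17.3 1.3
side face ctr 344.126582278481 218.75 expected (np.float64(343.31668726690395), np.float64(218.3088068151542))
```

Request:
arm_command:
  motion:
    - [40,[0,0,0],[0,0,0]]
    - [40,[0,0,0],[0,0,0]]
    - [40,[0,0,0],[0,0,0]]
    - [40,[0,0,0],[0,0,0]]

```text
t: 16.7
tool_pos: [651.8, -31.8, 87.1]
tcp_rot: [[0.998, 0.0, -0.065], [0.065, -0.0, 0.998], [0.0, -1.0, -0.0]]
force: [-0.1, 0.1, -0.0]
gripper_width: 59.4
```

```bash
python3 -c "
from rig import *
o=get_obs();print(o['t'],o['tool_pos'],o['gripper_width']);print(close_job())"
```

```text
16.7 [651.76441083 -31.79918461  87.0541003 ] 59.38132327725063
the job is handed in; nothing more can be done
None
```

The slit plate is in the lamp's slot and let go, and the prism is held still in the light path by its two frosted ends. I handed the job in at 16.7 s; no verdict was reported.

- **Slit plate:** the foot met the slot floor at the predicted height (9 N push). After release, the pictures showed it upright with its grip just above the lips.
- **Prism:** in the last picture its centre was about 1 mm off along the light and 1.4 mm across, at about 100 mm height. It was level, ridge up and square to the board. The fingers were 59.4 mm apart on a 60 mm bar and touched only the white ends.
- **Disagreements:** two views put the prism's ridge on the cradle at 70 mm, against 68 mm from the text, which is within the camera calibration. An early two-view height for the plate's grip came out 10 mm low because the two picture points did not match; I used the first measurement (124 mm), which agrees with the text.
- **Not checked:** I did not re-measure the bystanders; I saw no contact with any of them.

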